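Point out the uncapped tube and log it

ROBOT

A 6-joint arm with a two-finger parallel gripper is mounted at the origin on the work surface. World frame = base frame: x ahead of the robot, y to its left, z up, the work surface at z = 0. Lengths are in m, angles in rad, forces in N, time in s.
With the tool pointing down it reaches from about 0.35 to 0.975 m from the base axis. Payload 17.4 kg.
Tool frame: the origin (TCP) lies between the finger pads, 19 mm behind the fingertips; this is the grasp point; z points along the fingers, y is the line along which they close (so a half turn about z gives the same grasp; the last joint's range is limited). The gripper opens to 85 mm and grips with 20 to 120 N. Pads are 22 mm wide; open, the fingers measure 114 mm over their backs; the gripper's body (76 mm by 85 mm) begins 54 mm behind the grasp point. The pads swing forward as they close: fully open they stand 13 mm farther back than shut.
Start: joints at [-1.339, 0.116, 1.442, -0, 1.584, -0.038], TCP at [0.18, -0.651, 0.25] pointing down, gripper open.
Joint ranges: [-2.83, 2.83], [-0.83, 2.19], [0.07, 2.5], [-1.14, 4.28], [0.01, 3], [-2.97, 2.97]. Speed limits (rad/s): [1.89, 1.89, 2.22, 3.14, 3.14, 3.14].

INTERFACE

Orientations are given as a unit quaternion [x, y, z, w].
In Python, from rig import * gives the robot as it stands.
- The arm moves only by the shell command python3 -m pendant 'ROWS'. ROWS is JSON, a list of rows, each a list of 7 numbers: the shift along the world's x, y, z normalised to -1 to 1, where 1 is 10 cm, then the turn, a rotation vector about the world's x, y, z normalised to -1 to 1, where 1 is 180 degrees, then the opening, from -1 (shut) to 1 (fully open). A call has 1 to 12 rows; each row shifts and turns the commanded pose from where the row before left it; what a row does not reach is not made up. A row lasts 1/12 s, in which the tool goes at most 41.7 mm and 7.16 degrees, less where a joint would pass 70% of its speed; a pose out of reach is approached as far as the arm can. A call with a number of a shift or a turn outside -1 to 1 is refused whole. A call with a gripper value outside its range is refused whole. The fingers move at their own pace and stop on an object; the grip force is fixed at half the most. Time passes only in rows, so rows that do not move let the fingers close. It gives the time, the measured TCP pose, the force, the opening and the grip force at its end, in the units of the state.
- observe(): the state, without advancing time (a new reading comes with each control period).
- snapshot(name): name is "scene" or "top" or "wrist"; returns a dict with "color" (420x560x3 uint8, red, green, blue), "intrinsics" (3x3 intrinsics, pixels), "k1" (the pictures are not rectified: a ray, as slopes to the right and down, at radius r is drawn at 1 + k1 r^2 times it, then the intrinsics apply), "R" (3x3) and "t" (3): a world point X has camera coordinates R X + t. Camera axes: x right, y down, z forward; pixel columns grow to the right and rows downward; lengths in m; the calibration is good to about 2 mm. A picture is of the moment at which its call begins. There is no depth.
- hand_in(): hands the job in; it is judged then, once.
Trained networks look in a picture, given as the dict that the camera call returned (one of the last four; its "shot" number tells which), for a name from the list of things; names that differ only in an ending like _2 or _b are one class to them, and where a whole thing is asked for, a point or a joint stands for the part that bears it (a point fixed in the world has none). Each returns a list of dicts, best first, with "p" (0 to 1); they miss things now and then, are a little off and sometimes report something else, mostly with a low value. They report only what shows in the picture. A call takes as long as a camera call. They do not tell look-alikes from the thing itself.
- find_in(picture, query): "pixel" ([column, row] in pixels, amid what is visible of it).
- cut_out(picture, query): "mask" (420x560 bool, what is visible of it) and "pixel" ([column, row] in pixels, amid what is visible of it).
- mark_of(picture, query): "pixel" ([column, row] in pixels: a listed point, or the origin of a listed thing).
The state is a dict: "t": time; "joint_pos": joint angles; "qvel": joint speeds; "effort": joint torques, N m; "ee_pos": TCP position; "ee_rot": TCP orientation; "wrist_force": force on the tool from outside, world axes, zero at the start; "torque": the same for the moment, N m; "gripper_width": finger opening in m; "grip_force": force on a finger pad.
Only numpy, scipy, OpenCV 4.12 (cv2) and the standard library are available. Lean on these libraries where they do the work, as an engineer would, in place of code of your own. Each camera call takes 0.05 s, during which the arm holds its last target. There are 200 camera calls.

TASK

One tube in the large grey rack on the bench mat has been left without its cap: point it out by bringing the fingertips down from above to one to four centimetres over its mouth and keep them there for two seconds, touching neither tubes nor rack and pointing at no other tube on the way. Then log it by pressing the large key of the bench counter fully down and letting it come back up. Do not press the small key, and leave the tubes and everything else where they are.

Things in the scene. Friction and masses are not known exactly. Their poses are not given: they have to be found in the camera images.
- rack: Grey plastic tube rack fixed to the bench, 142 x 206 x 52 mm (its x, y, z). Origin: centre of its underside. Six round holes in 2 rows along its y (x = -32 and +32 mm; y = -64, 0, +64 mm); five hold tubes, one is empty.
- open_tube: The tube without a cap: clear plastic tube, 28 mm across, 105 mm tall, open mouth (bore 24 mm), standing upright and loose in any of five of the rack's holes. Origin: centre of its underside, 6 mm above the bench; z up along the tube, mouth at +105 mm (111 mm above the bench).
- capped_tube1: A closed tube: same clear tube as the open one, with a ribbed white screw cap 35 mm across; top of the cap 108 mm above its origin (114 mm above the bench). Loose in the rack, upright. Origin: centre of its underside.
- capped_tube2: A closed tube: same clear tube as the open one, with a ribbed white screw cap 35 mm across; top of the cap 108 mm above its origin (114 mm above the bench). Loose in the rack, upright. Origin: centre of its underside.
- capped_tube3: A closed tube: same clear tube as the open one, with a ribbed white screw cap 35 mm across; top of the cap 108 mm above its origin (114 mm above the bench). Loose in the rack, upright. Origin: centre of its underside.
- capped_tube4: A closed tube: same clear tube as the open one, with a ribbed white screw cap 35 mm across; top of the cap 108 mm above its origin (114 mm above the bench). Loose in the rack, upright. Origin: centre of its underside.
- counter: Grey bench counter fixed to the bench, a flat box 100 x 150 x 35 mm (its x, y, z) with a narrow display strip along its +x edge and two grey round keys in black collars on top. Origin: centre of its underside. It may be turned either way.
- large_key_top (a point): Centre of the top face of the large key (34 mm across), which moves straight down when pressed; z of this point is up. Large key at x -15, y +36 mm in the counter's frame.
- large_key (a joint): Travel of the large key in m: 0 up, 0.006 fully down; springs back by itself; about 4 N takes it fully down. It counts as pressed beyond 0.004.
- small_key_top (a point): Centre of the top face of the small key (16 mm across), at x -15, y -42 mm in the counter's frame, 78 mm from the large one. Not to be pressed.
- small_key (a joint): Travel of the small key in m: 0 up, 0.006 fully down.
- spray_bottle: Bystander: white spray bottle with trigger head, 68 mm across, 205 mm tall, loose, beyond the counter. Origin: centre of its underside.
- tip_box: Bystander: blue pipette-tip box with clear lid, 85 x 125 x 57 mm, loose, beyond the rack. Origin: centre of its underside.
- flask: Bystander: small clear culture flask lying flat, 55 x 113 x 27 mm, white cap at +y, loose, to the left of the rack. Origin: under the centre of its main body.
There are look-alikes about, which are no part of the job. Leave any purple look-alike of the counter alone.

How it is judged:
On the way, in this order (a step that is already met when the one before it is completed fails the run):
1. the tool point stays over the open tube's mouth (within 22 mm of its axis, 12 to 75 mm above the mouth) for nearly two seconds (horizontal distance between the grasp point and open_tube below 0.022 m and z of the grasp point in the frame of open_tube between 0.117 and 0.18 m), for 1.8 s.
2. the large key is pressed down (over 4 mm) (value of joint large_key above 0.004 m), for 0.02 s.
At the end, for the whole second after the job is handed in: Both keys are up (within 2 mm), all five tubes are at rest within 10 mm of where they stood, and the spray bottle, tip box and flask within 20 mm (distance of each of open_tube, capped_tube1, capped_tube2, capped_tube3, capped_tube4 from where it was at the start of the episode below 0.01 m and distance of each of spray_bottle, tip_box, flask from where it was at the start of the episode below 0.02 m and linear speed of each of open_tube, capped_tube1, capped_tube2, capped_tube3, capped_tube4 below 0.02 m/s and value of joint each of large_key, small_key below 0.002 m); the robot touches nothing.
It fails at once if a tube or the rack is touched (contact force between any of the arm, the fingers and open_tube above 0.3 N or contact force between any of the arm, the fingers and capped_tube1 above 0.3 N or contact force between any of the arm, the fingers and capped_tube2 above 0.3 N or contact force between any of the arm, the fingers and capped_tube3 above 0.3 N or contact force between any of the arm, the fingers and capped_tube4 above 0.3 N or contact force between any of the arm, the fingers and rack above 0.3 N).
It fails at once if a tube is shifted, lifted or carried (over 15 mm) (distance of any of open_tube, capped_tube1, capped_tube2, capped_tube3, capped_tube4 from where it was at the start of the episode above 0.015 m).
It fails at once if a capped tube is pointed at: tool point within 20 mm of its axis and less than 60 mm above its cap ((horizontal distance between the grasp point and capped_tube1 below 0.02 m and z of the grasp point in the frame of capped_tube1 below 0.168 m) or (horizontal distance between the grasp point and capped_tube2 below 0.02 m and z of the grasp point in the frame of capped_tube2 below 0.168 m) or (horizontal distance between the grasp point and capped_tube3 below 0.02 m and z of the grasp point in the frame of capped_tube3 below 0.168 m) or (horizontal distance between the grasp point and capped_tube4 below 0.02 m and z of the grasp point in the frame of capped_tube4 below 0.168 m)).
It fails at once if the small key is pressed (over 2 mm) (value of joint small_key above 0.002 m).
It fails at once if the spray bottle, tip box or flask is shifted (over 20 mm) or lifted (distance of any of spray_bottle, tip_box, flask from where it was at the start of the episode above 0.02 m).
It also fails if it takes over 38 s, if anything falls off the work surface, if the arm or the gripper's body presses on something with over 40 N, if the wrist force passes 120 N, or if a joint passes its speed limit or range.

## Working session

There is one attempt and no reset: what is moved stays moved. The work goes in short steps, Python scripts to look and compute and a shell command to move; the robot and the scene stay as the last step left them, time stands still between calls to the robot, and variables do not carry over. Pictures are saved under pics/ and viewed, at most 10 in all, crops included, and the job is handed in when it is done.

```bash
mkdir -p pics; cat > h.py <<'E'
from rig import *
import numpy as np, cv2
def save(p,n,crop=None,s=1):
    im=p["color"][:,:,::-1]
    if crop: im=im[crop[1]:crop[3],crop[0]:crop[2]]
    cv2.imwrite(f"pics/{n}.png",cv2.resize(im,None,fx=s,fy=s,interpolation=cv2.INTER_CUBIC))
def ray(p,px):
    K=np.array(p["intrinsics"]);R=np.array(p["R"]);t=np.array(p["t"])
    d=np.array([(px[0]-K[0,2])/K[0,0],(px[1]-K[1,2])/K[1,1]])
    u=d.copy()
    for _ in range(20): u=d/(1+p["k1"]*(u@u))
    return -R.T@t, R.T@np.r_[u,1]
def atz(p,px,z):
    o,d=ray(p,px); return o+d*(z-o[2])/d[2]
def proj(p,X):
    K=np.array(p["intrinsics"]);c=np.array(p["R"])@X+np.array(p["t"]);u=c[:2]/c[2]
    u=u*(1+p["k1"]*(u@u)); return np.array([K[0,0]*u[0]+K[0,2],K[1,1]*u[1]+K[1,2]])
E
python3 - <<'E'
from h import *
np.set_printoptions(precision=3,suppress=True)
a=snapshot("top");b=snapshot("scene");save(a,"top",s=1.4);save(b,"scene",s=1.4)
zs=dict(rack=0,open_tube=.006,capped_tube1=.006,counter=0,large_key_top=.04,small_key_top=.04,spray_bottle=0,tip_box=0,flask=0)
for p in(a,b):
  print("cam",ray(p,(280,210))[0])
  for q,z in zs.items():
    print(q,[(np.round(r["pixel"]),round(r["p"],2),atz(p,r["pixel"],z)[:2]) for r in mark_of(p,q)[:6]])
print(observe()["t"])
E
```

```text
cam [0.404 0.089 1.175]
rack [(array([288., 196.]), 0.55, array([0.539, 0.085]))]
open_tube [(array([314., 203.]), 0.57, array([0.519, 0.007]))]
capped_tube1 [(array([291., 202.]), 0.66, array([0.522, 0.076])), (array([173., 181.]), 0.64, array([0.581, 0.432])), (array([271., 206.]), 0.55, array([0.51 , 0.137])), (array([310., 182.]), 0.51, array([0.583, 0.018])), (array([290., 185.]), 0.47, array([0.571, 0.079]))]
counter [(array([414., 196.]), 0.74, array([ 0.542, -0.296])), (array([414., 314.]), 0.6, array([ 0.193, -0.288]))]
large_key_top [(array([413., 304.]), 0.55, array([ 0.227, -0.274])), (array([407., 185.]), 0.49, array([ 0.569, -0.262]))]
small_key_top [(array([419., 213.]), 0.54, array([ 0.488, -0.297])), (array([418., 334.]), 0.49, array([ 0.142, -0.287]))]
spray_bottle [(array([392., 129.]), 0.87, array([ 0.747, -0.233]))]
tip_box [(array([314., 121.]), 0.82, array([0.771, 0.005]))]
flask [(array([175., 180.]), 0.93, array([0.586, 0.428]))]
cam [ 0.94  -0.594  0.624]
rack [(array([163., 303.]), 0.63, array([ 0.448, -0.265])), (array([288., 238.]), 0.6, array([0.542, 0.078]))]
open_tube [(array([264., 246.]), 0.6, array([0.516, 0.007]))]
capped_tube1 [(array([290., 254.]), 0.76, array([0.584, 0.02 ])), (array([304., 242.]), 0.66, array([0.586, 0.08 ])), (array([277., 231.]), 0.53, array([0.507, 0.077])), (array([288., 222.]), 0.5, array([0.506, 0.128]))]
counter [(array([181., 330.]), 0.88, array([ 0.529, -0.29 ])), (array([ 81., 264.]), 0.57, array([ 0.201, -0.297]))]
large_key_top [(array([203., 310.]), 0.59, array([ 0.556, -0.253])), (array([ 94., 239.]), 0.57, array([ 0.197, -0.249]))]
small_key_top [(array([162., 302.]), 0.54, array([ 0.478, -0.286])), (array([ 67., 233.]), 0.41, array([ 0.124, -0.274]))]
spray_bottle [(array([296., 368.]), 0.61, array([ 0.755, -0.227]))]
tip_box [(array([360., 294.]), 0.72, array([0.773, 0.008]))]
flask [(array([362., 188.]), 0.73, array([0.592, 0.431]))]
1.0
```

View pics/top.png

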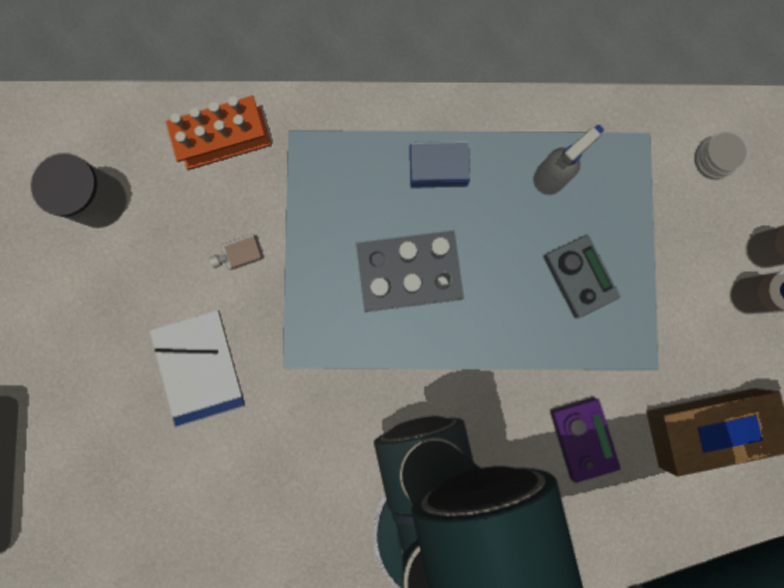

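View pics/scene.png

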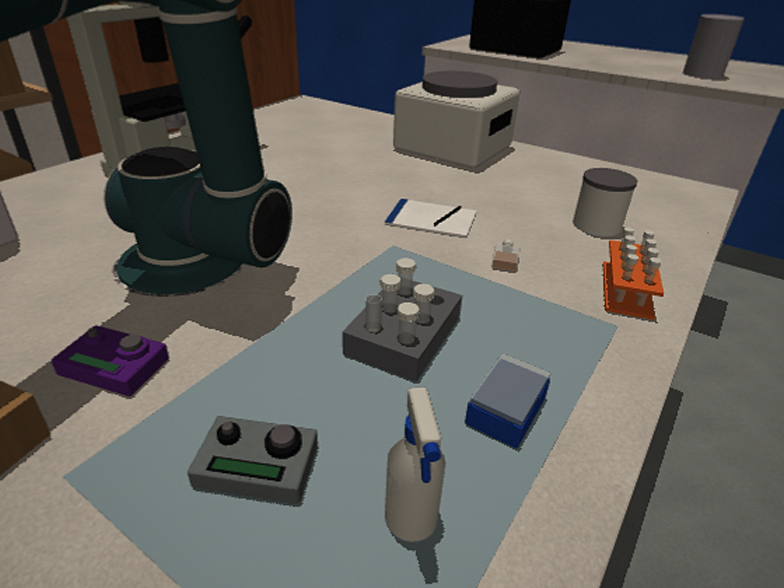

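The top view shows the grey rack at (293,194), original pixels. Open-tube candidates:
- The dark hole at (269,184), which looks empty.
- The hole at (316,201) with a ring in it. The scene view shows a capless tube there, at (266,223).
- The four capped tubes at (291,179), (314,176), (271,205) and (294,202).
- The orange rack at (155,95), a look-alike.

Key candidates:
- The grey counter, large key at (407,187).
- The same counter, small key at (419,212).
- The purple look-alike at (418,314).

I choose the tube at (316,201) and the grey large key, and will check both in a close crop.

```bash
python3 - <<'E'
from h import *
np.set_printoptions(precision=4,suppress=True)
a=snapshot("top");b=snapshot("scene")
A=cv2.resize(a["color"][155:235,245:455][:,:,::-1],None,fx=3.6,fy=3.6,interpolation=cv2.INTER_CUBIC)
B=cv2.resize(b["color"][175:365,130:340][:,:,::-1],None,fx=1.6,fy=1.6,interpolation=cv2.INTER_CUBIC)
c=np.zeros((A.shape[0]+B.shape[0],800,3),np.uint8);c[:A.shape[0],:A.shape[1]]=A;c[A.shape[0]:,:B.shape[1]]=B
cv2.imwrite("pics/crop.png",c)
g=a["color"].min(2)
roi=np.zeros_like(g);roi[160:230,250:340]=g[160:230,250:340]
n,l,s,ce=cv2.connectedComponentsWithStats((roi>140).astype(np.uint8))
pts=[]
for i in range(1,n):
  if s[i,4]>40: w=atz(a,ce[i],.112)[:2];pts.append(w);print(ce[i],s[i,4],w)
# fit 4 caps to holes
from scipy.optimize import least_squares
import itertools
H=np.array([[x,y] for x in(-.032,.032) for y in(-.064,0,.064)])
pts=np.array(pts)
f=lambda v:(np.array([[np.cos(v[2]),-np.sin(v[2])],[np.sin(v[2]),np.cos(v[2])]])@H.T).T+v[:2]
from scipy.spatial import cKDTree
r=least_squares(lambda v:cKDTree(f(v)).query(pts)[0],[.545,.08,.1])
print(r.x,r.fun);print(f(r.x))
for q,z in(("large_key_top",.04),("open_tube",.006)):
  for p in(a,b):
    for d in mark_of(p,q)[:2]:print(q,d["pixel"],d["p"],atz(p,d["pixel"],z))
for q in("large_key_top","small_key_top","counter"):
  rs=[[ray(p,d["pixel"]) for d in mark_of(p,q) if atz(p,d["pixel"],.04)[0]>.35][:1] for p in(a,b)]
  if all(rs):
    M=0;v=0
    for [(o,d)] in rs:
      d=d/np.linalg.norm(d);P=np.eye(3)-np.outer(d,d);M=M+P;v=v+P@o
    print(q,np.linalg.solve(M,v))
E
```

```text
[314.24 175.19] 100 [0.5845 0.0136]
[290.9697 178.1616] 99 [0.5759 0.0773]
[294.0194 201.3398] 103 [0.5122 0.0687]
[270.5514 204.2617] 107 [0.5039 0.1325]
[0.5441 0.073  0.1325] [0.0003 0.0001 0.0002 0.0003]
[[0.5209 0.0054]
 [0.5124 0.0688]
 [0.504  0.1322]
 [0.5843 0.0138]
 [0.5758 0.0772]
 [0.5674 0.1407]]
large_key_top [415.0, 303.4] 0.63 [ 0.2289 -0.279   0.04  ]
large_key_top [410.7, 185.2] 0.49 [ 0.5689 -0.2735  0.04  ]
large_key_top [201.2, 312.8] 0.81 [ 0.5574 -0.2593  0.04  ]
large_key_top [91.6, 243.9] 0.56 [ 0.2078 -0.2626  0.04  ]
open_tube [313.8, 203.2] 0.69 [0.5177 0.0075 0.006 ]
open_tube [265.8, 247.3] 0.59 [0.5206 0.0059 0.006 ]
large_key_top [ 0.567  -0.2683  0.0552]
small_key_top [ 0.4903 -0.2881  0.0513]
counter [ 0.5362 -0.2919 -0.0012]
```

View pics/crop.png

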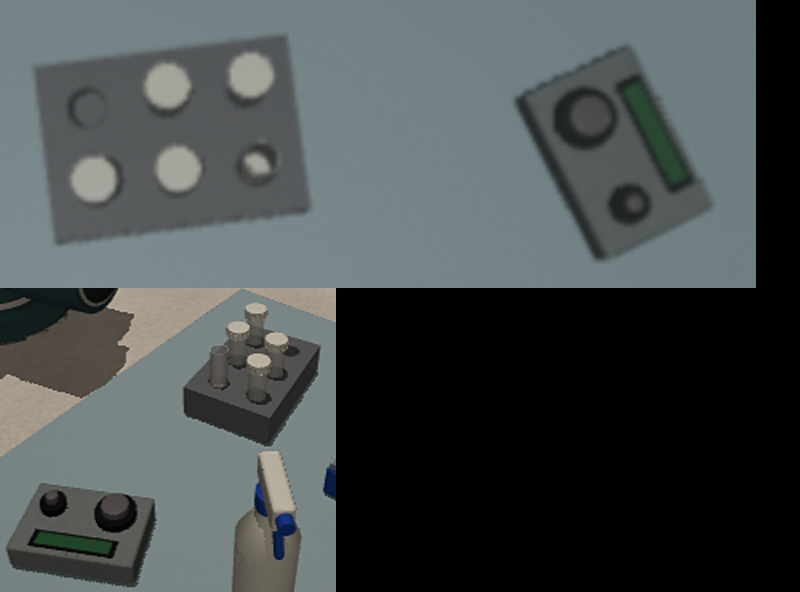

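The crop confirms it. The capless tube is at about (0.521, 0.005), and the cap fit leaves 0.3 mm residuals. The hole at far left is empty. The grey counter's large key face sits at about (409.4,187.2) in top and (203.1,309.4) in scene. I'll triangulate the key and start moving toward the tube with the fingers shut.

```bash
cat >> h.py <<'E'
def tri(rs):
    M=0;v=0
    for o,d in rs:
        d=d/np.linalg.norm(d);P=np.eye(3)-np.outer(d,d);M=M+P;v=v+P@o
    return np.linalg.solve(M,v)
E
python3 - <<'E'
from h import *
a=snapshot("top");b=snapshot("scene")
print(tri([ray(a,(409.4,187.2)),ray(b,(203.1,309.4))]), tri([ray(a,(245+635/3.6,155+203/3.6)),ray(b,(130+53/1.6,175+208/1.6))]))
E
python3 -m pendant '[[0.05,0.38,0,0,0,0,-1],[0.1,0.38,0,0,0,0,-1],[0.15,0.37,0,0,0,0,-1],[0.15,0.37,0,0,0,0,-1],[0.15,0.37,0,0,0,0,-1],[0.15,0.37,0,0,0,0,-1],[0.15,0.37,0,0,0,0,-1],[0.15,0.37,0,0,0,0,-1],[0.2,0.35,0,0,0,0,-1],[0.2,0.35,0,0,0,0,-1]]'
```

```text
[ 0.56284372 -0.26240051  0.05624734] [ 0.4925307  -0.29722719  0.05292817]
t: 2.53
ee_pos: [0.3251, -0.2808, 0.2503]
ee_rot: [0.991, 0.134, 0.0, 0.0]
wrist_force: [0.9, -0.7, -0.6]
gripper_width: 0.0002
grip_force: 0.0
```

```bash
python3 -m pendant '[[0.22,0.32,0,0,0,0,-1],[0.22,0.32,0,0,0,0,-1],[0.22,0.32,0,0,0,0,-1],[0.22,0.32,0,0,0,0,-1],[0.22,0.32,0,0,0,0,-1],[0.22,0.32,0,0,0,0,-1],[0.22,0.32,0,0,0,0,-1],[0.22,0.32,0,0,0,0,-1],[0.2,0.3,0,0,0,0,-1],[0,0,0,0,0,0,-1],[0,0,0,0,0,0,-1]]'; python3 - <<'E'
from h import *
p=np.array(observe()["ee_pos"]);print((np.array([.521,.0054,.155])-p)/.1)
E
```

```text
t: 3.45
ee_pos: [0.5213, 0.0048, 0.2496]
ee_rot: [0.991, 0.136, -0.0, -0.0]
wrist_force: [-0.3, -1.1, 0.4]
gripper_width: 0.0001
grip_force: 0.0
[-0.00314509  0.00639096 -0.9460343 ]
```

```bash
python3 -m pendant '[[0,0,-0.3,0,0,0,-1],[0,0,-0.25,0,0,0,-1],[0,0,-0.2,0,0,0,-1],[0,0,-0.1,0,0,0,-1],[0,0,-0.05,0,0,0,-1],[0,0,0,0,0,0,-1],[0,0,0,0,0,0,-1],[0,0,0,0,0,0,-1]]'; python3 - <<'E'
from h import *
a=snapshot("top");b=snapshot("scene");save(b,"point",(200,150,340,270),4)
E
```

```text
t: 4.12
ee_pos: [0.5214, 0.0032, 0.1615]
ee_rot: [0.991, 0.134, 0.001, 0.0]
wrist_force: [0.1, 0.7, -0.2]
gripper_width: 0.0004
grip_force: 0.0
```

View pics/point.png

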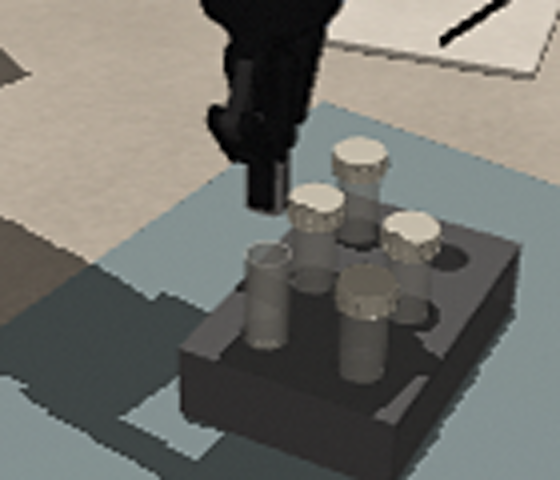

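The picture shows the shut fingertips at about (267,203) in original pixels. They are directly above the open tube's mouth at (267,213), with about 3 cm of clearance. I'll hold there, then rise.

```bash
python3 -m pendant '[[0,0.01,-0.02,0,0,0,-1],[0,0,0,0,0,0,-1],[0,0,0,0,0,0,-1],[0,0,0,0,0,0,-1],[0,0,0,0,0,0,-1],[0,0,0,0,0,0,-1],[0,0,0,0,0,0,-1],[0,0,0,0,0,0,-1],[0,0,0,0,0,0,-1],[0,0,0,0,0,0,-1],[0,0,0,0,0,0,-1],[0,0,0,0,0,0,-1]]'; python3 -m pendant '[[0,0,0,0,0,0,-1],[0,0,0,0,0,0,-1],[0,0,0,0,0,0,-1],[0,0,0,0,0,0,-1],[0,0,0,0,0,0,-1],[0,0,0,0,0,0,-1],[0,0,0,0,0,0,-1],[0,0,0,0,0,0,-1],[0,0,0,0,0,0,-1],[0,0,0,0,0,0,-1],[0,0,0,0,0,0,-1],[0,0,0,0,0,0,-1]]'; python3 -m pendant '[[0,0,0,0,0,0,-1],[0,0,0,0,0,0,-1],[0,0,0,0,0,0,-1],[0,0,0,0,0,0,-1],[0,0,0.3,0,0,0,-1],[0,0,0.35,0,0,0,-1],[0,0,0.25,0,0,0,-1],[0,0,0,0,0,0,-1]]'; python3 -m pendant '[[0.05,-0.35,0,0,0,0,-1],[0.05,-0.35,0,0,0,0,-1],[0.05,-0.35,0,0,0,0,-1],[0.05,-0.35,0,0,0,0,-1],[0.05,-0.35,0,0,0,0,-1],[0.05,-0.35,0,0,0,0,-1],[0.05,-0.3,0,0,0,0,-1],[0.05,-0.2,0,0,0,0,-1],[0,-0.05,0,0,0,0,-1],[0,0,0,0,0,0,-1],[0,0,0,0,0,0,-1]]'
```

```text
t: 5.22
ee_pos: [0.5209, 0.0044, 0.158]
ee_rot: [0.991, 0.134, 0.0, -0.0]
wrist_force: [0.1, -0.0, 0.5]
gripper_width: 0.0001
grip_force: 0.0
t: 6.22
ee_pos: [0.5209, 0.0044, 0.158]
ee_rot: [0.991, 0.134, -0.0, 0.0]
wrist_force: [-0.2, -0.2, 0.8]
gripper_width: -0.0001
grip_force: 0.0
t: 6.88
ee_pos: [0.5222, 0.0044, 0.2538]
ee_rot: [0.991, 0.135, 0.003, 0.001]
wrist_force: [0.4, 0.2, 1.5]
gripper_width: -0.0003
grip_force: 0.0
t: 7.8
ee_pos: [0.5607, -0.2601, 0.2476]
ee_rot: [0.991, 0.134, -0.0, -0.0]
wrist_force: [-0.0, 0.6, -0.6]
gripper_width: -0.0001
grip_force: 0.0
```

```bash
python3 -m pendant '[[0.02,-0.02,-0.3,0,0,0,-1],[0,0,-0.35,0,0,0,-1],[0,0,-0.35,0,0,0,-1],[0,0,-0.3,0,0,0,-1],[0,0,-0.2,0,0,0,-1],[0,0,-0.05,0,0,0,-1],[0,0,0,0,0,0,-1],[0,0,0,0,0,0,-1]]'; python3 - <<'E'
from h import *
b=snapshot("scene");save(b,"key",(120,240,290,370),4)
E
```

```text
t: 8.47
ee_pos: [0.5635, -0.2621, 0.0945]
ee_rot: [0.991, 0.135, 0.001, 0.0]
wrist_force: [-0.2, -0.8, -1.2]
gripper_width: 0.0
grip_force: 0.0
```

View pics/key.png

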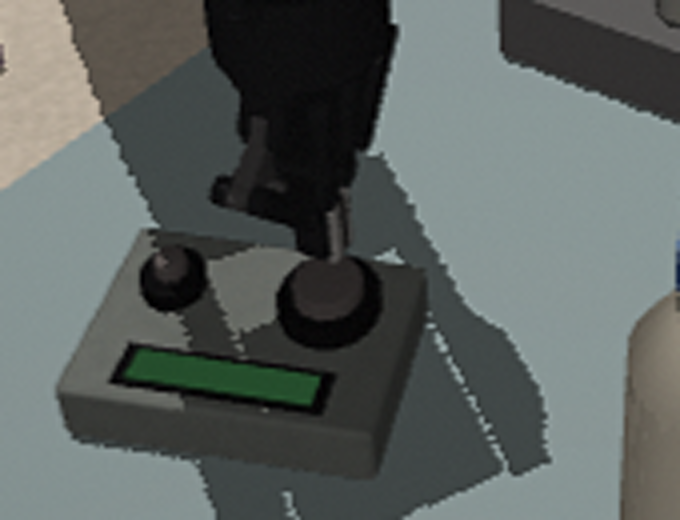

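The picture shows the fingertips (201,304) about 20 mm above the large key's face (202,312), both in original pixels, so they are centred over it. I'll press in small steps.

```bash
python3 -m pendant '[[0,0,-0.08,0,0,0,-1],[0,0,-0.04,0,0,0,-1],[0,0,-0.02,0,0,0,-1],[0,0,0,0,0,0,-1],[0,0,0,0,0,0,-1]]'; for i in 1 ; do python3 -m pendant '[[0,0,-0.02,0,0,0,-1],[0,0,0,0,0,0,-1],[0,0,0,0,0,0,-1]]'; done;  python3 -m pendant '[[0,0,-0.02,0,0,0,-1],[0,0,0,0,0,0,-1],[0,0,0,0,0,0,-1]]'
```

```text
t: 8.93
ee_pos: [0.5629, -0.2626, 0.079]
ee_rot: [0.991, 0.134, -0.0, -0.0]
wrist_force: [-0.3, -0.5, 0.3]
gripper_width: 0.0001
grip_force: 0.0
t: 9.18
ee_pos: [0.5629, -0.2626, 0.077]
ee_rot: [0.991, 0.134, -0.0, -0.0]
wrist_force: [-0.3, -0.0, -0.8]
gripper_width: 0.0
grip_force: 0.0
t: 9.43
ee_pos: [0.563, -0.2626, 0.0751]
ee_rot: [0.991, 0.134, 0.0, 0.0]
wrist_force: [-0.3, -0.1, 1.0]
gripper_width: -0.0001
grip_force: 0.7
```

```bash
python3 -m pendant '[[0,0,-0.02,0,0,0,-1],[0,0,0,0,0,0,-1],[0,0,0,0,0,0,-1]]'; python3 -m pendant '[[0,0,-0.02,0,0,0,-1],[0,0,0,0,0,0,-1],[0,0,0,0,0,0,-1]]'; python3 -m pendant '[[0,0,-0.01,0,0,0,-1],[0,0,0,0,0,0,-1],[0,0,0,0,0,0,-1]]'
```

```text
t: 9.68
ee_pos: [0.563, -0.2626, 0.0731]
ee_rot: [0.991, 0.134, 0.0, 0.0]
wrist_force: [1.0, -0.3, 2.6]
gripper_width: 0.0004
grip_force: 1.1
t: 9.93
ee_pos: [0.563, -0.2626, 0.071]
ee_rot: [0.991, 0.135, 0.0, 0.0]
wrist_force: [0.0, -1.3, 2.6]
gripper_width: 0.0001
grip_force: 1.6
t: 10.18
ee_pos: [0.5629, -0.2626, 0.07]
ee_rot: [0.991, 0.134, 0.0, 0.0]
wrist_force: [0.5, 0.0, 3.6]
gripper_width: -0.0002
grip_force: 1.8
```

```bash
python3 -m pendant '[[0,0,-0.01,0,0,0,-1],[0,0,0,0,0,0,-1],[0,0,0,0,0,0,-1]]'; python3 -m pendant '[[0,0,-0.005,0,0,0,-1],[0,0,0,0,0,0,-1],[0,0,0,0,0,0,-1]]'
```

```text
t: 10.43
ee_pos: [0.563, -0.2627, 0.0696]
ee_rot: [0.991, 0.135, 0.0, 0.0]
wrist_force: [-1.6, 1.1, 9.6]
gripper_width: 0.0001
grip_force: 4.8
t: 10.68
ee_pos: [0.5631, -0.2627, 0.0695]
ee_rot: [0.991, 0.134, 0.0, 0.0]
wrist_force: [-5.0, 2.0, 14.2]
gripper_width: 0.0
grip_force: 6.8
```

The force jumped to 14 N at a hard stop about 6 mm below first contact, so the key is fully down. I'll release and check.

```bash
python3 -m pendant '[[0,0,0.05,0,0,0,-1],[0,0,0.15,0,0,0,-1],[0,0,0.3,0,0,0,-1],[0,0,0.35,0,0,0,-1],[0,0,0.35,0,0,0,-1],[0,0,0.3,0,0,0,-1],[0,0,0.2,0,0,0,-1],[0,0,0,0,0,0,-1],[0,0,0,0,0,0,-1],[0,0,0,0,0,0,-1],[0,0,0,0,0,0,-1]]'; python3 - <<'E'
from h import *
b=snapshot("scene");save(b,"end",(120,150,330,370),2.6)
E
```

```text
t: 11.6
ee_pos: [0.5625, -0.2624, 0.2368]
ee_rot: [0.991, 0.134, -0.001, -0.001]
wrist_force: [0.0, 0.6, -0.2]
gripper_width: -0.0001
grip_force: 0.0
```

View pics/end.png

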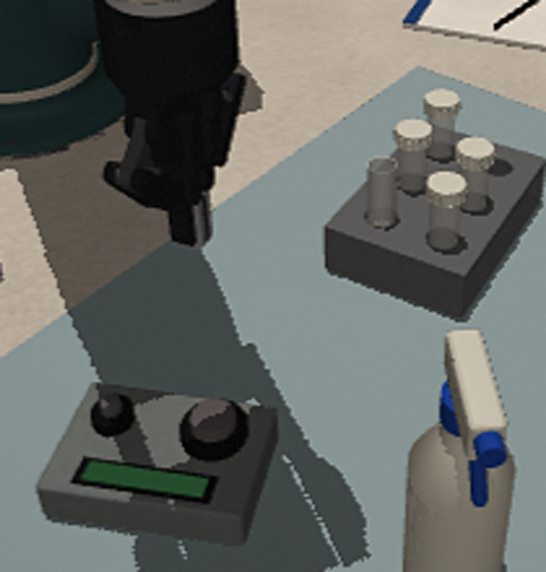

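The large key at (203,312) is back up, the tubes and spray bottle have not moved, and the arm is clear of everything.

```bash
python3 -c "
from rig import *
print(hand_in())"
```

```text
the job is handed in; nothing more can be done
None
```

I pointed at the open tube for about 2.5 s, pressed the grey counter's large key fully down, saw it come back up, and handed the job in at about 12 s; the hand-in returned no verdict.

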